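# Zero the kitchen scale and weigh the mandarin

## Task

Zero the kitchen scale while its pan is still empty: press the round button on its front strip fully down and let it come back up, leaving the oblong on/off button alone. Then pick up the mandarin, set it down gently in the scale's steel pan and let go of it.

Things in the scene. Friction and masses are not known exactly. Their poses are not given: they have to be found in the camera images.
- zero_top (a point): centre of the top face of the scale's round zero button: a flat grey disc 34 mm across in a black bezel, on the strip at the scale's front (robot side). At rest its top is at z = 0.052, 10 mm above the bezel. It springs straight down 6 mm to a stop at z = 0.046: 1.5 N starts it, 5 N holds it fully down; released, it springs back up
- power_top (a point): centre of the top face of the scale's oblong on/off button, not to be pressed: same grey, 46 x 16 mm, in a black bezel, on the same strip 130 mm from the round one, with a small black display between them; which of the two is on the left varies. Top at z = 0.052, same spring and travel
- pan (a point): centre of the inner floor, z = 0.050, of the scale's round steel pan, about 130 mm from either button. Rim 150 mm across at z = 0.068, sloping sides, flat floor 110 mm across. The pan is fixed to the scale, a white slab 250 x 230 mm, top at z = 0.040, fixed to the worktop, its strip towards the robot, turned by up to 15 degrees
- fruit_mandarin_7: the mandarin: an orange, slightly flattened fruit, 58 mm across, 47 mm high, 0.05 to 0.1 kg, loose on the worktop to the right of the scale; origin at the centre of its underside, z axis up. A lemon lies 0.13 m or more to its left or right (they swap places). A wall cabinet overhangs the back of the worktop (x over 0.67, its knobs over 0.63, z over 0.37): carry low
There are look-alikes about, which are no part of the job. Leave any blue look-alike of the fruit_mandarin_7 alone.

How it is judged:
By the outcome, as a careful person would: the job done as asked, in the order asked, and still so for the second after the job is handed in, with the robot touching nothing.
It also fails if it takes over 54 s, if anything falls off the work surface, if the arm or the gripper's body presses on something with over 40 N, if the wrist force passes 120 N, or if a joint passes its speed limit or range.

## Robot

A 7-joint arm with a two-finger parallel gripper is mounted at the origin on a cart in front of the work surface, level with it; the furniture and walls round the work are solid. World frame = base frame: x ahead of the robot, y to its left, z up, the work surface at z = 0. Lengths are in m, angles in rad, forces in N, time in s.
With the tool pointing down it reaches from about 0.35 to 0.775 m from the base axis. Payload 3.1 kg.
Tool frame: the origin (TCP) lies midway between the tips of the shut fingers; the grasp point (between the pads) lies 19 mm behind it; z points along the fingers, y is the line along which they close (so a half turn about z gives the same grasp; the last joint's range is limited). The gripper opens to 85 mm and grips with 20 to 120 N. Pads are 22 mm wide; open, the fingers measure 114 mm over their backs; the gripper's body (76 mm by 85 mm) begins 54 mm behind the grasp point. The pads swing forward as they close: fully open they stand 13 mm farther back than shut.
Start: joints at [-1.167, 0.311, 0.014, 1.512, -0.004, 1.319, -0.027], TCP at [0.237, 0.496, 0.231] pointing down, gripper open.
Joint ranges: [-2.7, 2.7], [-0.3, 1.91], [-1.27, 1.3], [0.12, 2.57], [-1.44, 4.58], [0.2, 2.03], [-3.05, 3.05]. Speed limits (rad/s): [2.79, 2.79, 3.14, 3.14, 3.14, 3.14, 3.14].

## Interface

Orientations are given as a 3x3 rotation matrix whose columns are the frame's x, y, z axes.
In Python, from cell import robot gives the robot as it stands. The module is installed in compiled form; this text tells all that it offers.
- The arm moves only by the tool arm_command, never from a script. Its argument "steps" is a list of rows, each an object with "linear": the shift along the world's x, y, z in m, a list of three; "dr": the turn, a rotation vector about the world's x, y, z in rad, a list of three; "claw": the finger opening in m, from 0 to 0.0854. A call has exactly 5 rows; each row is the pose to reach, as a shift and turn from the pose commanded when the call began; what a row does not reach only later rows make up. A row lasts 1/8 s, in which the tool goes at most 62.5 mm and 10.7 degrees, less where a joint would pass 70% of its speed; a pose out of reach is approached as far as the arm can. A call with a gripper value outside its range is refused whole. The fingers move at their own pace and stop on an object; "force" is the grip in N (left out, the last holds). Time passes only in rows, so rows that repeat a pose let the fingers close, or fill a call up. It gives the time, the measured TCP pose, the force, the opening and the grip force at its end, in the units of the state.
- robot.state(): the state, without advancing time (a new reading comes with each control period).
- robot.read_camera(name): name is "scene" or "side" or "wrist"; returns (picture, depth): 384x512x3 uint8, blue, green, red; 384x512 float32, m along the optical axis (not along the pixel's ray), 0 where there is no reading.
- robot.camera_info(name): a dict with "camera_matrix" (3x3 intrinsics, pixels), "eye" and "orientation" of the camera in the world. Camera axes: x right, y up, looking along -z (the intrinsics and any distortion apply to the point x, -y, -z); pixel columns grow to the right and rows downward; lengths in m; the calibration is good to about 2 mm. A picture is of the moment at which its call begins: read the wrist's pose just before it. camera_info takes no time and is no camera call; for the wrist camera it gives the pose at the moment of the call.
- robot.finish_job(): hands the job in; it is judged then, once.
Trained networks look in the newest picture that a camera, given by its name, has taken for a name from the list of things; names that differ only in an ending like _2 or _b are one class to them, and where a whole thing is asked for, a point or a joint stands for the part that bears it (a point fixed in the world has none). Each returns a list of dicts, best first, with "score" (0 to 1); they miss things now and then, are a little off and sometimes report something else, mostly with a low value. They report only what shows in the picture. A call takes as long as a camera call. They do not tell look-alikes from the thing itself.
- robot.trace(camera, label): "mask" (384x512 bool, what is visible of it) and "pixel" ([column, row] in pixels, amid what is visible of it).
The state is a dict: "t": time; "joint_positions": joint angles; "dq": joint speeds; "tau": joint torques, N m; "position": TCP position; "orientation": TCP orientation; "ft_force": force on the tool from outside, world axes, zero at the start; "moment": the same for the moment, N m; "opening": opening from 0.0 (shut) to 1.0 (fully open); "finger_force": force on a finger pad.
Only numpy, scipy, OpenCV 4.12 (cv2) and the standard library are available. Lean on these libraries where they do the work, as an engineer would, in place of code of your own. Each camera call takes 0.05 s, during which the arm holds its last target. There are 200 camera calls.

## Working session

There is one attempt and no reset: what is moved stays moved. The work goes in short steps, Python scripts to look and compute and a tool call to move; the robot and the scene stay as the last step left them, time stands still between calls to the robot, and variables do not carry over. Pictures are saved under pics/ and viewed, at most 10 in all, crops included, and the job is handed in when it is done.

Besides the shell and the picture viewer there is one more tool, called after "Call:" in YAML: its name, and indented under it one key for each argument. arm_command: Moves the arm, as the interface text tells. Its arguments: {"type":"object","properties":{"steps":{"type":"array","items":{"type":"object","properties":{"linear":{"type":"array","items":{"type":"number"}},"dr":{"type":"array","items":{"type":"number"}},"claw":{"type":"number"}}}},"force":{"type":"number"}},"required":["steps"]}

```bash
mkdir -p pics; cat > h.py <<'E'
import numpy as np, cv2
from cell import robot
def world(info,d,u,v):
    K=np.array(info["camera_matrix"]);p=np.array([(u-K[0,2])/K[0,0]*d,-(v-K[1,2])/K[1,1]*d,-d])
    return np.array(info["eye"])+np.array(info["orientation"])@p
def onplane(info,u,v,z):
    e=np.array(info["eye"]);r=world(info,1,u,v)-e
    return e+r*(z-e[2])/r[2]
def find(cam,dep,info,label):
    for r in robot.trace(cam,label)[:3]:
        m=r["mask"]&(dep>0);u,v=r["pixel"]
        ys,xs=np.nonzero(m)
        P=np.array([world(info,dep[y,x],x,y) for y,x in zip(ys,xs)]) if len(xs) else np.zeros((1,3))
        print(cam,label,round(r["score"],2),np.round([u,v]),"n",len(xs),"mean",P.mean(0).round(3),"min",P.min(0).round(3),"max",P.max(0).round(3))
E
python3 - <<'E'
from h import *
s=robot.state();print(s["t"],s["position"],np.round(s["orientation"],3),s["opening"])
for c in("scene","side"):
    i=robot.camera_info(c);im,d=robot.read_camera(c);cv2.imwrite(f"pics/{c}0.png",im)
    print(c,np.round(i["eye"],3))
    for l in("zero_top","power_top","pan","fruit_mandarin_7"):find(c,d,i,l)
E
```

```text
0.0 [0.23682757 0.4956075  0.23021549] [[-0.902  0.431 -0.001]
 [ 0.431  0.902 -0.002]
 [-0.    -0.002 -1.   ]] 1.0018731459263739
scene [-0.255 -0.788  0.76 ]
scene zero_top 0.46 [172. 168.] n 90 mean [0.446 0.159 0.048] min [0.432 0.146 0.04 ] max [0.465 0.179 0.055]
scene power_top 0.52 [210. 183.] n 92 mean [0.462 0.031 0.048] min [0.453 0.011 0.037] max [0.486 0.056 0.053]
scene pan 0.74 [213. 171.] n 4084 mean [0.523 0.083 0.039] min [ 0.404 -0.019 -0.004] max [0.669 0.279 0.069]
scene fruit_mandarin_7 0.86 [288. 260.] n 518 mean [ 0.38  -0.305  0.035] min [ 0.359 -0.326 -0.003] max [ 0.419 -0.273  0.049]
scene fruit_mandarin_7 0.83 [343. 260.] n 527 mean [ 0.468 -0.4    0.034] min [ 0.447 -0.424 -0.004] max [ 0.543 -0.351  0.049]
scene fruit_mandarin_7 0.73 [335. 290.] n 630 mean [ 0.372 -0.441  0.035] min [ 0.353 -0.464 -0.001] max [ 0.441 -0.396  0.048]
side [0.508 0.702 0.517]
side zero_top 0.63 [288. 272.] n 218 mean [0.452 0.174 0.05 ] min [0.438 0.151 0.04 ] max [0.466 0.187 0.054]
side power_top 0.52 [277. 232.] n 133 mean [0.466 0.044 0.049] min [ 0.456 -0.     0.038] max [0.475 0.064 0.053]
side pan 0.75 [237. 273.] n 10596 mean [0.547 0.154 0.041] min [ 0.404 -0.004 -0.003] max [0.674 0.242 0.07 ]
side fruit_mandarin_7 0.87 [295. 169.] n 294 mean [ 0.393 -0.277  0.031] min [ 0.362 -0.407 -0.003] max [ 0.42  -0.261  0.047]
side fruit_mandarin_7 0.78 [294. 155.] n 229 mean [ 0.386 -0.413  0.03 ] min [ 0.356 -0.44   0.003] max [ 0.41  -0.397  0.047]
side fruit_mandarin_7 0.56 [264. 155.] n 237 mean [ 0.478 -0.372  0.031] min [ 0.453 -0.403 -0.001] max [ 0.502 -0.357  0.047]
```

View pics/scene0.png

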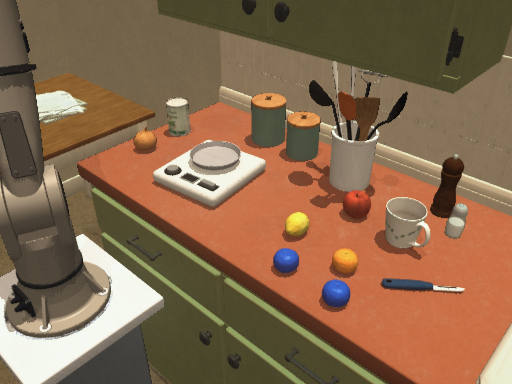

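View pics/side0.png

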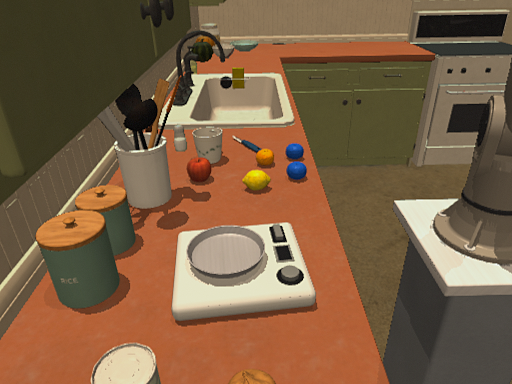

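The scene picture shows the round button at (172,168), the oblong one at (210,183) and the orange mandarin at (345,261). The blue look-alikes are at (286,261) and (336,293), and the lemon is at (297,224). The side picture agrees, with the round button at (290,273) and the mandarin at (264,157). The two buttons measure 0.129 m apart, which matches the given 130 mm.

Call:
arm_command:
  steps:
    - {"linear": [0.02,-0.045,0.0],"claw": 0}
    - {"linear": [0.045,-0.09,0.005],"claw": 0}
    - {"linear": [0.07,-0.14,0.01],"claw": 0}
    - {"linear": [0.095,-0.19,0.01],"claw": 0}
    - {"linear": [0.12,-0.24,0.01],"claw": 0}

```text
invalid input
```

Call:
arm_command:
  steps:
    - {"linear": [0.02,-0.04,0],"claw": 0}
    - {"linear": [0.05,-0.07,0],"claw": 0}
    - {"linear": [0.07,-0.09,0],"claw": 0}
    - {"linear": [0.07,-0.09,0],"claw": 0}
    - {"linear": [0.07,-0.09,0],"claw": 0}

```text
invalid input
```

```bash
python3 - <<'E'
from h import *
s=robot.state();print(s["t"],s["position"],s["opening"],s["ft_force"])
c="wrist";i=robot.camera_info(c);im,d=robot.read_camera(c);cv2.imwrite("pics/w1.png",im);print(i["eye"])
for l in("zero_top","power_top","pan"):find(c,d,i,l)
for r in robot.trace(c,"zero_top")[:2]:print(r["pixel"],onplane(i,*r["pixel"],0.052))
E
```

```text
0.5 [0.23711046 0.49624181 0.2312688 ] 1.0002773165598116 [ 0.35704855  0.97004964 -0.44705303]
[0.17097444 0.5275391  0.37380331]
wrist pan 0.67 [ 90. 376.] n 717 mean [0.423 0.121 0.034] min [0.412 0.075 0.011] max [0.446 0.158 0.042]
```

View pics/w1.png

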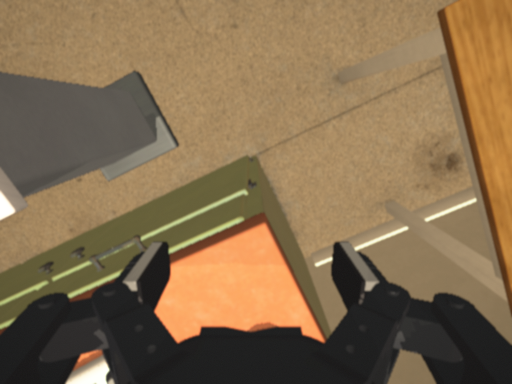

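The wrist picture was taken at the start pose because both moves were refused. It shows floor and the worktop edge, with the fingers at the bottom. I'll send the moves again with every field filled in.

Call:
arm_command:
  steps:
    - {"linear": [0.02,-0.045,0.0],"dr": [0,0,0],"claw": 0}
    - {"linear": [0.045,-0.09,0.005],"dr": [0,0,0],"claw": 0}
    - {"linear": [0.07,-0.14,0.01],"dr": [0,0,0],"claw": 0}
    - {"linear": [0.095,-0.19,0.01],"dr": [0,0,0],"claw": 0}
    - {"linear": [0.12,-0.24,0.01],"dr": [0,0,0],"claw": 0}
  force: 30

```text
t: 1.38
position: [0.3579, 0.2547, 0.2417]
orientation: [[-0.902, 0.431, 0.001], [0.431, 0.902, 0.001], [-0.001, 0.001, -1.0]]
ft_force: [0.0, 1.0, 0.3]
opening: 0.005
finger_force: 0.0
```

Call:
arm_command:
  steps:
    - {"linear": [0.04,-0.03,0],"dr": [0,0,0],"claw": 0}
    - {"linear": [0.09,-0.06,0],"dr": [0,0,0],"claw": 0}
    - {"linear": [0.13,-0.1,0],"dr": [0,0,0],"claw": 0}
    - {"linear": [0.13,-0.1,0],"dr": [0,0,0],"claw": 0}
    - {"linear": [0.13,-0.1,0],"dr": [0,0,0],"claw": 0}

```text
t: 2.0
position: [0.4867, 0.1568, 0.2411]
orientation: [[-0.902, 0.431, -0.001], [0.431, 0.902, 0.001], [0.001, 0.0, -1.0]]
ft_force: [-0.5, 0.7, -0.0]
opening: 0.0
finger_force: 0.0
```

```bash
python3 - <<'E'
from h import *
s=robot.state();print(s["t"],s["position"],s["opening"],s["ft_force"])
c="wrist";i=robot.camera_info(c);im,d=robot.read_camera(c);cv2.imwrite("pics/w2.png",im);print(i["eye"])
for l in("zero_top","power_top","pan"):find(c,d,i,l)
for r in robot.trace(c,"zero_top")[:2]:print(r["pixel"],onplane(i,*r["pixel"],0.052))
E
```

```text
2.0 [0.48673131 0.15680575 0.24112839] 0.0003853572188191542 [-0.45144183  0.67448751 -0.04755435]
[0.42071833 0.18795968 0.38375335]
wrist zero_top 0.7 [244. 142.] n 624 mean [0.451 0.166 0.052] min [0.435 0.15  0.041] max [0.469 0.182 0.054]
wrist power_top 0.69 [237. 204.] n 20977 mean [0.515 0.127 0.044] min [ 0.408 -0.033 -0.001] max [0.68  0.239 0.29 ]
wrist power_top 0.68 [160. 199.] n 448 mean [0.465 0.038 0.052] min [0.456 0.014 0.043] max [0.476 0.06  0.054]
wrist pan 0.94 [238. 206.] n 20992 mean [0.516 0.127 0.044] min [ 0.409 -0.012 -0.001] max [0.659 0.237 0.29 ]
[244.3, 142.0] [0.44970219 0.16583488 0.052     ]
```

View pics/w2.png

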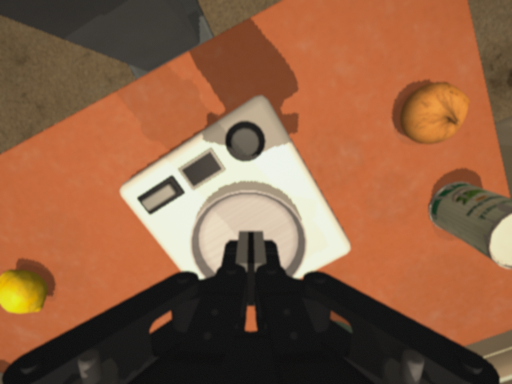

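The wrist picture shows the round button at (244,141), the oblong button at (160,195), the display between them and the pan centre near (248,243). The round button is at (0.451, 0.166, 0.052), as expected, so I'll press it now.

Call:
arm_command:
  steps:
    - {"linear": [-0.02,0.005,-0.05],"dr": [0,0,0],"claw": 0}
    - {"linear": [-0.036,0.009,-0.1],"dr": [0,0,0],"claw": 0}
    - {"linear": [-0.036,0.009,-0.15],"dr": [0,0,0],"claw": 0}
    - {"linear": [-0.036,0.009,-0.172],"dr": [0,0,0],"claw": 0}
    - {"linear": [-0.036,0.009,-0.176],"dr": [0,0,0],"claw": 0}

```text
t: 2.88
position: [0.4494, 0.1655, 0.064]
orientation: [[-0.903, 0.43, -0.003], [0.43, 0.903, -0.001], [0.002, -0.003, -1.0]]
ft_force: [1.0, 1.5, -0.1]
opening: 0.004
finger_force: 0.0
```

Call:
arm_command:
  steps:
    - {"linear": [0,0,-0.005],"dr": [0,0,0],"claw": 0}
    - {"linear": [0,0,-0.01],"dr": [0,0,0],"claw": 0}
    - {"linear": [0,0,-0.015],"dr": [0,0,0],"claw": 0}
    - {"linear": [0,0,-0.019],"dr": [0,0,0],"claw": 0}
    - {"linear": [0,0,-0.019],"dr": [0,0,0],"claw": 0}

```text
t: 3.5
position: [0.452, 0.1657, 0.0469]
orientation: [[-0.902, 0.431, 0.002], [0.431, 0.902, 0.001], [-0.001, 0.001, -1.0]]
ft_force: [-0.5, 1.0, 4.1]
opening: 0.003
finger_force: 2.2
```

Almost there: 4.1 N at z = 0.0469. I'll press 3 mm further.

Call:
arm_command:
  steps:
    - {"linear": [0,0,-0.002],"dr": [0,0,0],"claw": 0}
    - {"linear": [0,0,-0.003],"dr": [0,0,0],"claw": 0}
    - {"linear": [0,0,-0.003],"dr": [0,0,0],"claw": 0}
    - {"linear": [0,0,-0.003],"dr": [0,0,0],"claw": 0}
    - {"linear": [0,0,-0.003],"dr": [0,0,0],"claw": 0}

```text
t: 4.12
position: [0.452, 0.1657, 0.0458]
orientation: [[-0.902, 0.431, 0.002], [0.431, 0.902, 0.002], [-0.001, 0.002, -1.0]]
ft_force: [-4.2, -1.4, 19.4]
opening: 0.0
finger_force: 9.4
```

At z = 0.0458 with 19 N, the button is on its stop. I'll release it, rise and travel to the mandarin.

Call:
arm_command:
  steps:
    - {"linear": [0,0,0.02],"dr": [0,0,0],"claw": 0}
    - {"linear": [0,0,0.06],"dr": [0,0,0],"claw": 0}
    - {"linear": [0,0,0.11],"dr": [0,0,0],"claw": 0}
    - {"linear": [0,-0.03,0.16],"dr": [0,0,0],"claw": 0}
    - {"linear": [0,-0.08,0.18],"dr": [0,0,0],"claw": 0}

```text
t: 4.75
position: [0.4524, 0.0864, 0.226]
orientation: [[-0.904, 0.427, 0.005], [0.427, 0.904, 0.002], [-0.003, 0.004, -1.0]]
ft_force: [0.6, -0.8, 0.1]
opening: 0.001
finger_force: 0.0
```

```bash
python3 - <<'E'
from h import *
for c in("side","wrist"):
    i=robot.camera_info(c);im,d=robot.read_camera(c);find(c,d,i,"zero_top");find(c,d,i,"power_top")
i=robot.camera_info("side");print(robot.state()["ft_force"])
E
```

```text
side zero_top 0.66 [287. 274.] n 225 mean [0.452 0.175 0.05 ] min [0.437 0.157 0.04 ] max [0.466 0.186 0.054]
wrist zero_top 0.67 [316. 141.] n 708 mean [0.449 0.165 0.052] min [0.434 0.149 0.041] max [0.467 0.182 0.054]
wrist power_top 0.76 [219. 200.] n 494 mean [0.465 0.036 0.051] min [0.456 0.011 0.041] max [0.478 0.06  0.054]
[-0.60061512  0.7524322  -0.8218035 ]
```

Call:
arm_command:
  steps:
    - {"linear": [0,-0.05,0],"dr": [0,0,0],"claw": 0.085}
    - {"linear": [0,-0.1,0],"dr": [0,0,0],"claw": 0.085}
    - {"linear": [0,-0.15,0],"dr": [0,0,0],"claw": 0.085}
    - {"linear": [0.02,-0.2,0],"dr": [0,0,0],"claw": 0.085}
    - {"linear": [0.04,-0.25,0],"dr": [0,0,0],"claw": 0.085}

```text
t: 5.68
position: [0.4918, -0.164, 0.2222]
orientation: [[-0.904, 0.428, -0.001], [0.428, 0.904, 0.001], [0.002, 0.001, -1.0]]
ft_force: [1.3, 0.8, -0.2]
opening: 0.994
finger_force: 0.0
```

Call:
arm_command:
  steps:
    - {"linear": [0.01,-0.05,0],"dr": [0,0,0],"claw": 0.085}
    - {"linear": [0.02,-0.1,0],"dr": [0,0,0],"claw": 0.085}
    - {"linear": [0.02,-0.15,0],"dr": [0,0,0],"claw": 0.085}
    - {"linear": [0.02,-0.19,0],"dr": [0,0,0],"claw": 0.085}
    - {"linear": [0.02,-0.19,0],"dr": [0,0,0],"claw": 0.085}

```text
t: 6.3
position: [0.5094, -0.3577, 0.2211]
orientation: [[-0.9, 0.435, -0.004], [0.435, 0.9, -0.001], [0.003, -0.003, -1.0]]
ft_force: [-0.3, 0.4, 1.0]
opening: 0.996
finger_force: 0.0
```

```bash
python3 - <<'E'
from h import *
s=robot.state();print(s["t"],s["position"],s["opening"],s["joint_positions"])
c="wrist";i=robot.camera_info(c);im,d=robot.read_camera(c);cv2.imwrite("pics/w3.png",im);print(i["eye"])
find(c,d,i,"fruit_mandarin_7")
for r in robot.trace(c,"fruit_mandarin_7")[:3]:print(r["pixel"],onplane(i,*r["pixel"],0.024),im[r["mask"]].mean(0))
E
```

```text
6.3 [ 0.50938575 -0.35772824  0.22112399] 0.9958115051463334 [ 0.1894409   0.51920859  0.62740078  1.32614456 -0.29652778  1.3925123
  1.9264652 ]
[ 0.44402101 -0.32592267  0.36390881]
wrist fruit_mandarin_7 0.91 [254.  57.] n 2343 mean [ 0.393 -0.296  0.042] min [ 0.356 -0.323 -0.001] max [ 0.42  -0.262  0.05 ]
wrist fruit_mandarin_7 0.85 [145. 101.] n 2145 mean [ 0.386 -0.43   0.04 ] min [ 0.348 -0.476 -0.002] max [ 0.412 -0.406  0.049]
wrist fruit_mandarin_7 0.71 [215. 162.] n 1710 mean [ 0.477 -0.39   0.041] min [ 0.451 -0.431 -0.002] max [ 0.514 -0.365  0.049]
[254.5, 56.7] [ 0.3927663 -0.2974051  0.024    ] [127.17311782  67.95789026  33.2305402 ]
[145.3, 100.6] [ 0.37906173 -0.43242482  0.024     ] [187.35856944 103.0292615   53.86762657]
[215.0, 162.2] [ 0.47880531 -0.39314799  0.024     ] [ 22.71362049 165.22817229 237.19965076]
```

View pics/w3.png

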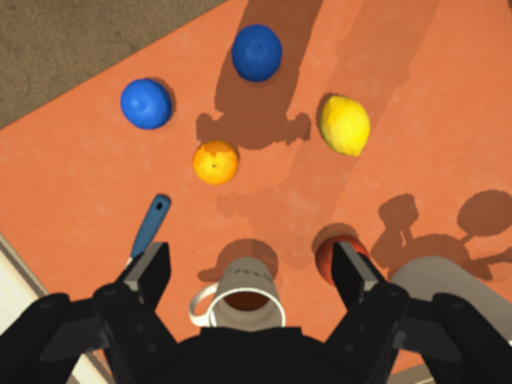

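The wrist picture shows the orange mandarin at (215,162), with blue look-alikes at (257,53) and (147,103) and the lemon at (346,124). The mug and apple stand behind it, and there is clear space to its left and right for the fingers. The mandarin is at (0.478, -0.392), consistent with the first fix.

Call:
arm_command:
  steps:
    - {"linear": [-0.015,-0.017,-0.03],"dr": [0,0,0],"claw": 0.085}
    - {"linear": [-0.031,-0.034,-0.06],"dr": [0,0,0],"claw": 0.085}
    - {"linear": [-0.031,-0.034,-0.1],"dr": [0,0,0],"claw": 0.085}
    - {"linear": [-0.031,-0.034,-0.13],"dr": [0,0,0],"claw": 0.085}
    - {"linear": [-0.031,-0.034,-0.13],"dr": [0,0,0],"claw": 0.085}

```text
t: 7.08
position: [0.4799, -0.3843, 0.0904]
orientation: [[-0.904, 0.428, -0.004], [0.428, 0.904, 0.006], [0.007, 0.003, -1.0]]
ft_force: [1.2, -0.3, -0.2]
opening: 0.996
finger_force: 0.0
```

Call:
arm_command:
  steps:
    - {"linear": [-0.001,-0.006,-0.02],"dr": [0,0,0],"claw": 0.085}
    - {"linear": [-0.001,-0.006,-0.045],"dr": [0,0,0],"claw": 0.085}
    - {"linear": [-0.001,-0.006,-0.07],"dr": [0,0,0],"claw": 0.085}
    - {"linear": [-0.001,-0.006,-0.088],"dr": [0,0,0],"claw": 0.085}
    - {"linear": [-0.001,-0.006,-0.088],"dr": [0,0,0],"claw": 0.085}

```text
t: 7.7
position: [0.4786, -0.394, 0.0041]
orientation: [[-0.902, 0.431, -0.002], [0.431, 0.902, 0.002], [0.002, 0.001, -1.0]]
ft_force: [-0.7, -0.4, 0.7]
opening: 0.995
finger_force: 0.0
```

Call:
arm_command:
  steps:
    - {"linear": [0,0,0],"dr": [0,0,0],"claw": 0.045}
    - {"linear": [0,0,0],"dr": [0,0,0],"claw": 0.045}
    - {"linear": [0,0,0],"dr": [0,0,0],"claw": 0.045}
    - {"linear": [0,0,0],"dr": [0,0,0],"claw": 0.045}
    - {"linear": [0,0,0],"dr": [0,0,0],"claw": 0.045}
  force: 20

```text
t: 8.32
position: [0.4801, -0.3954, 0.007]
orientation: [[-0.902, 0.431, 0.002], [0.431, 0.902, -0.001], [-0.003, -0.0, -1.0]]
ft_force: [-0.8, 1.3, 6.2]
opening: 0.638
finger_force: 21.2
```

Gripped at 54 mm opening. Lifting.

Call:
arm_command:
  steps:
    - {"linear": [0,0,0.02],"dr": [0,0,0],"claw": 0.045}
    - {"linear": [0,0,0.05],"dr": [0,0,0],"claw": 0.045}
    - {"linear": [0,0,0.09],"dr": [0,0,0],"claw": 0.045}
    - {"linear": [0,0,0.13],"dr": [0,0,0],"claw": 0.045}
    - {"linear": [0,0.02,0.16],"dr": [0,0,0],"claw": 0.045}

```text
t: 8.95
position: [0.4783, -0.3774, 0.1685]
orientation: [[-0.901, 0.434, 0.002], [0.434, 0.901, -0.004], [-0.004, -0.003, -1.0]]
ft_force: [0.3, 0.4, -1.2]
opening: 0.637
finger_force: 21.6
```

Call:
arm_command:
  steps:
    - {"linear": [-0.01,0.04,0],"dr": [0,0,0],"claw": 0.045}
    - {"linear": [-0.02,0.085,0],"dr": [0,0,0],"claw": 0.045}
    - {"linear": [-0.02,0.13,0],"dr": [0,0,0],"claw": 0.045}
    - {"linear": [-0.02,0.18,0],"dr": [0,0,0],"claw": 0.045}
    - {"linear": [-0.02,0.23,0],"dr": [0,0,0],"claw": 0.045}

```text
t: 9.57
position: [0.4589, -0.1435, 0.1662]
orientation: [[-0.902, 0.432, 0.002], [0.432, 0.902, 0.0], [-0.001, 0.001, -1.0]]
ft_force: [1.1, -0.1, -0.8]
opening: 0.64
finger_force: 21.6
```

Call:
arm_command:
  steps:
    - {"linear": [0,0.05,0],"dr": [0,0,0],"claw": 0.045}
    - {"linear": [0,0.1,0],"dr": [0,0,0],"claw": 0.045}
    - {"linear": [0.01,0.15,0],"dr": [0,0,0],"claw": 0.045}
    - {"linear": [0.03,0.19,0],"dr": [0,0,0],"claw": 0.045}
    - {"linear": [0.05,0.23,0],"dr": [0,0,0],"claw": 0.045}

```text
t: 10.2
position: [0.5097, 0.0863, 0.1665]
orientation: [[-0.902, 0.431, 0.002], [0.431, 0.902, 0.0], [-0.001, 0.001, -1.0]]
ft_force: [0.5, -0.3, -0.2]
opening: 0.643
finger_force: 21.6
```

```bash
python3 - <<'E'
from h import *
s=robot.state();print(s["t"],s["position"],s["opening"],s["finger_force"],s["ft_force"])
c="wrist";i=robot.camera_info(c);im,d=robot.read_camera(c);cv2.imwrite("pics/w4.png",im)
# pan rim points: depth -> height band 0.060..0.072
v,u=np.nonzero(d>0);P=np.array([world(i,d[b,a],a,b) for b,a in zip(v,u)])
k=(P[:,2]>.061)&(P[:,2]<.073)&(np.hypot(P[:,0]-.57,P[:,1]-.114)<.1);Q=P[k][:,:2]
from scipy.optimize import least_squares
r=least_squares(lambda p:np.hypot(*(Q-p).T)-.075,[.57,.114],loss="soft_l1",f_scale=.003);print("pan",len(Q),r.x,np.abs(r.fun).mean())
find(c,d,i,"zero_top");find(c,d,i,"power_top")
find(c,d,i,"fruit_mandarin_7")
E
```

```text
10.2 [0.50965471 0.0863334  0.16645866] 0.6429194313126826 21.55206983035896 [ 0.45572183 -0.27197218 -0.2406307 ]
pan 1755 [0.56871148 0.10962828] 0.002082213902976337
wrist zero_top 0.73 [302.  91.] n 1214 mean [0.45  0.165 0.052] min [0.434 0.149 0.041] max [0.467 0.184 0.054]
wrist power_top 0.66 [188. 170.] n 817 mean [0.465 0.038 0.051] min [0.455 0.011 0.041] max [0.477 0.06  0.054]
wrist fruit_mandarin_7 0.89 [252. 258.] n 10494 mean [0.5  0.09 0.2 ] min [ 0.479 -0.039 -0.   ] max [0.669 0.115 0.208]
```

View pics/w4.png

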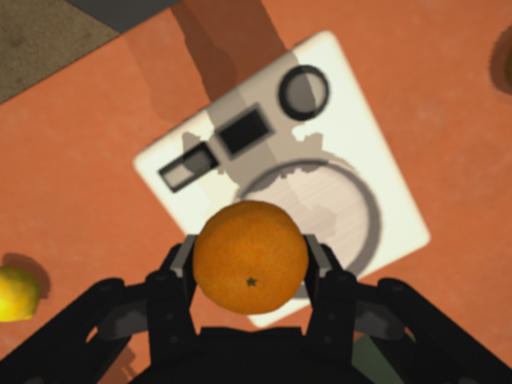

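The wrist picture shows the mandarin held squarely at (251,257), the pan behind it around (310,225), and both buttons up at (303,91) and (188,167). The pan fits at (0.569, 0.110), which agrees with the value from the buttons.

Call:
arm_command:
  steps:
    - {"linear": [0.03,0.012,0],"dr": [0,0,0],"claw": 0.045}
    - {"linear": [0.059,0.024,0],"dr": [0,0,0],"claw": 0.045}
    - {"linear": [0.059,0.024,-0.04],"dr": [0,0,0],"claw": 0.045}
    - {"linear": [0.059,0.024,-0.08],"dr": [0,0,0],"claw": 0.045}
    - {"linear": [0.059,0.024,-0.09],"dr": [0,0,0],"claw": 0.045}

```text
t: 11.02
position: [0.5655, 0.1068, 0.0731]
orientation: [[-0.901, 0.434, -0.006], [0.434, 0.901, -0.002], [0.004, -0.005, -1.0]]
ft_force: [-0.3, -0.4, -0.2]
opening: 0.639
finger_force: 21.7
```

Call:
arm_command:
  steps:
    - {"linear": [0,0,-0.004],"dr": [0,0,0],"claw": 0.045}
    - {"linear": [0,0,-0.008],"dr": [0,0,0],"claw": 0.045}
    - {"linear": [0,0,-0.012],"dr": [0,0,0],"claw": 0.045}
    - {"linear": [0,0,-0.016],"dr": [0,0,0],"claw": 0.045}
    - {"linear": [0,0,-0.018],"dr": [0,0,0],"claw": 0.045}

```text
t: 11.65
position: [0.5681, 0.1094, 0.0572]
orientation: [[-0.902, 0.431, -0.0], [0.431, 0.902, 0.0], [0.0, 0.0, -1.0]]
ft_force: [0.3, -0.3, -1.0]
opening: 0.638
finger_force: 21.7
```

Call:
arm_command:
  steps:
    - {"linear": [0,0,-0.001],"dr": [0,0,0],"claw": 0.045}
    - {"linear": [0,0,-0.002],"dr": [0,0,0],"claw": 0.045}
    - {"linear": [0,0,-0.002],"dr": [0,0,0],"claw": 0.045}
    - {"linear": [0,0,-0.002],"dr": [0,0,0],"claw": 0.045}
    - {"linear": [0,0,-0.002],"dr": [0,0,0],"claw": 0.045}

```text
t: 12.28
position: [0.568, 0.1094, 0.0569]
orientation: [[-0.902, 0.431, -0.0], [0.431, 0.902, 0.001], [0.0, 0.001, -1.0]]
ft_force: [-3.6, -0.8, 7.7]
opening: 0.639
finger_force: 22.5
```

Contact with the pan floor at 7.7 N. I'll ease the pressure, open the fingers slowly and retreat.

Call:
arm_command:
  steps:
    - {"linear": [0,0,0.001],"dr": [0,0,0],"claw": 0.045}
    - {"linear": [0,0,0.001],"dr": [0,0,0],"claw": 0.058}
    - {"linear": [0,0,0.001],"dr": [0,0,0],"claw": 0.065}
    - {"linear": [0,0,0.001],"dr": [0,0,0],"claw": 0.075}
    - {"linear": [0,0,0.001],"dr": [0,0,0],"claw": 0.082}

```text
t: 12.9
position: [0.5681, 0.1092, 0.0562]
orientation: [[-0.902, 0.431, -0.0], [0.431, 0.902, -0.0], [0.0, -0.0, -1.0]]
ft_force: [-0.7, -0.0, 0.4]
opening: 0.961
finger_force: 0.0
```

Call:
arm_command:
  steps:
    - {"linear": [0,0,0.01],"dr": [0,0,0],"claw": 0.085}
    - {"linear": [0,0,0.03],"dr": [0,0,0],"claw": 0.085}
    - {"linear": [0,0,0.06],"dr": [0,0,0],"claw": 0.085}
    - {"linear": [0,0,0.1],"dr": [0,0,0],"claw": 0.085}
    - {"linear": [0,0,0.14],"dr": [0,0,0],"claw": 0.085}

```text
t: 13.52
position: [0.5681, 0.1092, 0.1983]
orientation: [[-0.902, 0.431, 0.001], [0.431, 0.902, 0.0], [-0.001, 0.0, -1.0]]
ft_force: [1.1, 0.4, 0.8]
opening: 0.996
finger_force: 0.0
```

```bash
python3 - <<'E'
from h import *
s=robot.state();print(s["t"],s["position"],s["opening"],s["ft_force"])
for c in("wrist","side"):
    i=robot.camera_info(c);im,d=robot.read_camera(c);cv2.imwrite(f"pics/{c}5.png",im)
    find(c,d,i,"fruit_mandarin_7")
E
```

```text
13.525 [0.56813645 0.10915075 0.19825472] 0.9964635559551 [1.05328314 0.43037751 0.77368356]
wrist fruit_mandarin_7 0.88 [251. 185.] n 2604 mean [0.562 0.112 0.091] min [0.538 0.079 0.049] max [0.605 0.138 0.099]
side fruit_mandarin_7 0.85 [227. 242.] n 702 mean [0.565 0.127 0.083] min [0.538 0.092 0.048] max [0.596 0.142 0.098]
side fruit_mandarin_7 0.78 [293. 153.] n 232 mean [ 0.386 -0.414  0.03 ] min [ 0.356 -0.453 -0.003] max [ 0.41  -0.399  0.047]
side fruit_mandarin_7 0.5 [297. 170.] n 311 mean [ 0.393 -0.278  0.03 ] min [ 0.353 -0.358 -0.002] max [ 0.42  -0.262  0.047]
```

View pics/side5.png

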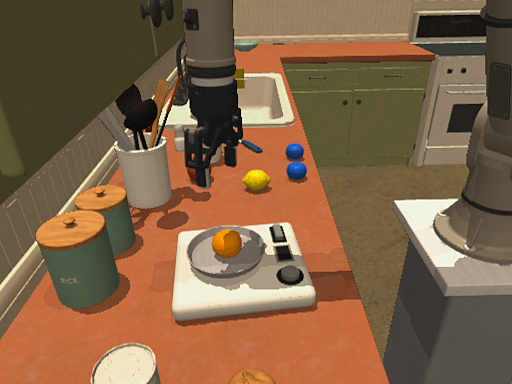

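The side picture shows the mandarin at rest in the pan at (227,243). Its top is at z = 0.098 and its centre near (0.565, 0.112), and the gripper is clear above it. Both blue look-alikes and the lemon are where they were.

```bash
python3 -c "
from cell import robot
print(robot.finish_job())"
```

```text
the job is handed in; nothing more can be done
None
```

Job handed in: I pressed the round zero button fully down with the pan empty and it came back up, then set the mandarin in the pan and let go; the on/off button and the blue look-alikes were not touched.

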